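# Feel for the driver and lock the steel box

### The arm

A 7-joint arm with a two-finger parallel gripper is mounted at the origin on a cart in front of the work surface, level with it; the furniture and walls round the work are solid. World frame = base frame: x ahead of the robot, y to its left, z up, the work surface at z = 0. Lengths are in m, angles in rad, forces in N, time in s.
With the tool pointing down it reaches from about 0.425 to 0.95 m from the base axis. Payload 16.7 kg.
Tool frame: the origin (TCP) lies midway between the tips of the shut fingers; the grasp point (between the pads) lies 19 mm behind it; z points along the fingers, y is the line along which they close (so a half turn about z gives the same grasp; the last joint's range is limited). The gripper opens to 94 mm and grips with 3 to 60 N. Pads are 16 mm wide; open, the fingers measure 119 mm over their backs; the gripper's body (75 mm by 177 mm) begins 78 mm behind the grasp point.
Start: joints at [1.036, 0.426, 0.074, 1.606, -0.034, 1.111, -0.067], TCP at [0.254, -0.625, 0.175] pointing down, gripper open.
Joint ranges: [-2.85, 2.85], [-0.5, 2.14], [-1.23, 1.37], [0.21, 2.46], [-1.02, 4.16], [0.16, 2.05], [-2.73, 2.73]. Speed limits (rad/s): [1.89, 1.89, 2.39, 2.39, 3.01, 3.01, 3.01].

### API

Orientations are given as a unit quaternion [w, x, y, z].
In Python, from workcell import * gives the robot as it stands.
- The arm moves only by the tool jog_arm, never from a script. Its arguments are lists of equal length, an entry for each row: "fingers": the closure, from -1 (fully open) to 1 (shut); "travel": the shift along the tool's x, y, z in units of 0.1 m (1.0 is 0.1 m), a list of three; "yaw": the turn about the tool's z in units of 60 degrees (1.0 is 60 degrees). A call has 1 to 12 rows; each row is the pose to reach, as a shift and turn from the pose commanded when the call began, along the tool's axes at that moment; what a row does not reach only later rows make up. A row lasts 1/10 s, in which the tool goes at most 50 mm and 8.59 degrees, less where a joint would pass 70% of its speed; a pose out of reach is approached as far as the arm can. A call with a number of a shift or a turn outside -1 to 1 is refused whole. A call with a gripper value outside its range is refused whole. The fingers move at their own pace and stop on an object; "newtons" is the grip in N (left out, the last holds). Time passes only in rows, so rows that repeat a pose let the fingers close. It gives the time, the measured TCP pose, the force, the opening and the grip force at its end, in the units of the state.
- sense(): the state, without advancing time (a new reading comes with each control period).
- get_image(name): name is "scene" or "side" or "wrist"; returns a dict with "pixels" (400x640x3 uint8, red, green, blue), "z_map" (400x640 float32, m along the optical axis (not along the pixel's ray), 0 where there is no reading), "intrinsics" (3x3 intrinsics, pixels), "eye" and "rotation" of the camera in the world; the wrist camera has in their place "tool_from_camera" (4x4, takes a point from camera to tool coordinates, whose origin is the TCP and whose axes are the flange's). Camera axes: x right, y down, z forward; pixel columns grow to the right and rows downward; lengths in m; the calibration is good to about 2 mm. A picture is of the moment at which its call begins: read the wrist's pose just before it.
- sign_off(): hands the job in; it is judged then, once.
The state is a dict: "time": time; "joint_positions": joint angles; "qd": joint speeds; "joint_torque": joint torques, N m; "tcp_pos": TCP position; "tcp_rot": TCP orientation; "contact_force": force on the tool from outside, world axes, zero at the start; "wrist_torque": the same for the moment, N m; "grip_width": finger opening in m; "finger_force": force on a finger pad.
Only numpy, scipy, OpenCV 4.12 (cv2) and the standard library are available. Lean on these libraries where they do the work, as an engineer would, in place of code of your own. Each camera call takes 0.05 s, during which the arm holds its last target. There are 200 camera calls.

### The job

Lock the grey steel box: take the T-handled key out of its holder block, put it into the lock in the middle of the lid and, pressing only lightly, turn it back and forth until you feel it drop fully home onto the hidden driver. Then turn it clockwise, seen from above, to the lock's stop, where its handle bar lines up with the two ribs on the lid, and leave it standing there fully home. Never force the key in the lock, and leave the things round about alone.

Things in the scene. Friction and masses are not known exactly. Their poses are not given: they have to be found in the camera images.
- lock_box: Closed grey steel box, fixed to the bench, 116 x 156 mm (its x, y), lid top 60 mm above its origin (centre of its underside), z up. The lock is in the middle of the lid. The key's angle below means that of the key's x axis from the box's x axis, counter-clockwise positive seen from above; a half turn makes no difference.
- lock_mouth (a point): Centre of the lock's mouth, level with the lid top; axes as the box's. The lock is a round upright well 22 mm wide, bevelled 3 mm at the mouth, with a flat steel ring (37 mm wide, 1.3 mm high) round it. A black rubber dust wiper 5 mm down hides the rest and gives no resistance. Contact force between the key and the box with its driver must stay below 35 N.
- driver_face (a point): Centre of the flat face of the turning driver that ends the well, 30 mm below the lid top; axes as the box's, NOT the driver's. A straight slot 6 mm wide, 10 mm deep crosses it, at a hidden key angle of 0.50 to 1.30 rad at the start; the key fits within about 0.11 rad. The driver turns with 0.06 N m friction, stays where left, and is not turned by a key that slips over its face.
- rib (a point): Top middle of one of two steel ribs on the lid, 20 x 4 mm, 2.3 mm high, 36 mm to either side of the lock along the box's x. Bar in line with the ribs (key angle 0) is locked: there the driver, turned clockwise by the engaged key, meets a hard stop.
- key_holder: Aluminium block 60 x 60 mm, 52 mm high, on a dark 84 x 84 x 6 mm foot, fixed to the bench; origin at the centre of its underside. The key stands upright in the 22 mm hole in its top.
- key: Steel T-handled key, 76 mm tall, about 140 g, loose; at the start upright in the holder, its disc on the holder's top. Origin at the centre of its lower end, z up along the shank, x along the handle bar. Round shank 20 mm wide from 7 to 43 mm up, disc 27 mm wide from 43 to 48 mm, neck 12 mm wide to 58 mm, handle bar above.
- key_tip (a point): Centre of the key's lower end, axes as the key's. The flat bit there is 18 mm (along x) x 4 mm and 7 mm long.
- key_shoulder (a point): Lower end of the round shank, 7 mm above the key's lower end. With the bit on the driver's face (not engaged) this is 37 mm above the bench; fully home it rests on the driver's face, 30 mm above the bench, and the disc is 6 mm above the lid.
- key_bar (a point): Centre of the dark handle bar, 64 mm (along the key's x) x 12 mm x 18 mm high, 67 mm above the key's lower end; to be gripped across its 12 mm thickness from above.
- specimen_a: Black round mounted specimen, 30 mm wide, 18 mm high, loose bystander; origin at its underside.
- specimen_b: Black round mounted specimen, 30 mm wide, 17 mm high, loose bystander; origin at its underside.
- dish: Small round dish, 60 mm wide, 14 mm high, loose bystander; origin at its underside.
Not all that is in view belongs to the job. What is shaped like the key but orange or red is not meant.

How it is judged:
By the outcome, as a careful person would: the job done as asked, in the order asked, and still so for the second after the job is handed in, with the robot touching nothing.
It also fails if it takes over 64 s, if anything falls off the work surface, if the arm or the gripper's body presses on something with over 40 N, if the wrist force passes 120 N, or if a joint passes its speed limit or range.

## Working session

There is one attempt and no reset: what is moved stays moved. The work goes in short steps, Python scripts to look and compute and a tool call to move; the robot and the scene stay as the last step left them, time stands still between calls to the robot, and variables do not carry over. Pictures are saved under pics/ and viewed, at most 10 in all, crops included, and the job is handed in when it is done.

Besides the shell and the picture viewer there is one more tool, called after ">>>" as name(argument=value, ...), one argument or row to a line, values as JSON. jog_arm: Moves the arm, as the interface text tells. Shifts and turns lie within -1 to 1; 1 stands for 0.1 m of shift or 60 degrees of turn. Its arguments: {"type":"object","properties":{"fingers":{"type":"array","items":{"type":"number"}},"travel":{"type":"array","items":{"type":"array","items":{"type":"number"}}},"yaw":{"type":"array","items":{"type":"number"}},"newtons":{"type":"number"}},"required":["fingers","travel","yaw"]}

```bash
mkdir -p pics; ls; cat > h.py <<'E'
from workcell import *
import numpy as np, cv2
def grab(n):
    s=sense(); im=get_image(n); 
    K=np.array(im['intrinsics'])
    if n=='wrist':
        w,x,y,z=s['tcp_rot']
        from scipy.spatial.transform import Rotation as R
        T=np.eye(4);T[:3,:3]=R.from_quat([x,y,z,w]).as_matrix();T[:3,3]=s['tcp_pos']
        T=T@np.array(im['tool_from_camera'])
        im['eye']=T[:3,3];im['rotation']=T[:3,:3]
    im['K']=K;im['R']=np.array(im['rotation']);im['t']=np.array(im['eye'])
    return im
def cloud(im):
    z=im['z_map'];v,u=np.mgrid[:400,:640];K=im['K']
    p=np.stack([(u-K[0,2])/K[0,0]*z,(v-K[1,2])/K[1,1]*z,z],-1)
    P=p@im['R'].T+im['t'];P[z==0]=np.nan
    return P
def ray(im,uv,h):
    uv=np.atleast_2d(uv);K=im['K']
    d=np.c_[(uv[:,0]-K[0,2])/K[0,0],(uv[:,1]-K[1,2])/K[1,1],np.ones(len(uv))]@im['R'].T
    return im['t']+d*((h-im['t'][2])/d[:,2])[:,None]
def save(im,f,crop=None,k=1):
    p=im['pixels'][...,::-1]
    if crop: a,b,c,d=crop;p=p[b:d,a:c]
    cv2.imwrite('pics/'+f,cv2.resize(p,None,fx=k,fy=k))
E
python3 - <<'E'
from h import *
import pickle
s=sense();print(s)
a=grab('scene');b=grab('side');pickle.dump((a,b),open('sv.pkl','wb'))
for i in(a,b):print(i['t'],i['R'][:,2],i['K'][0,0])
save(a,'scene.png');save(b,'side.png')
E
```

```text
pics
{'time': 0.0, 'joint_positions': array([ 1.03553378,  0.42671764,  0.07382777,  1.60660048, -0.03409254,
        1.11077966, -0.06710677]), 'qd': array([ 5.40498691e-04,  6.31008209e-05, -4.04672330e-04,  1.56387927e-03,
        4.48475903e-04, -4.89189897e-04,  6.13678888e-04]), 'joint_torque': array([ 1.78572041e-04, -9.35839248e+01,  3.66735086e+00, -4.54207706e+01,
       -4.86810529e-02,  2.00012466e-02,  8.37247285e-05]), 'tcp_pos': array([ 0.25378465, -0.62497097,  0.1747874 ]), 'tcp_rot': array([-6.01700824e-04,  9.81457144e-01,  1.91680688e-01, -1.62539780e-04]), 'contact_force': array([-0.39317863, -0.05526366, -0.26151457]), 'wrist_torque': array([ 0.03073353, -0.03846929,  0.01016531]), 'finger_force': 0.0, 'grip_width': 0.09425151942402986}Traceback (most recent call last):
  File "<stdin>", line 5, in <module>
IndexError: too many indices for array: array is 1-dimensional, but 2 were indexed
```

```bash
python3 - <<'E'
s=open('h.py').read()
s=s.replace("im['R']=np.array(im['rotation'])","im['R']=rot(im['rotation'])").replace("def grab","""def rot(q):
    from scipy.spatial.transform import Rotation as R
    q=np.array(q)
    return q if q.ndim==2 else R.from_quat(q[[1,2,3,0]]).as_matrix()
def grab""",1)
open('h.py','w').write(s)
E
python3 - <<'E'
from h import *
import pickle
a=grab('scene');b=grab('side');pickle.dump((a,b),open('sv.pkl','wb'))
for i in(a,b):print(i['rotation'],i['t'],i['R'][:,2],i['K'][0,0])
save(a,'scene.png');save(b,'side.png')
E
```

```text
[ 0.17849466 -0.29691561  0.80099092 -0.4882564 ] [0.00894074 0.62584865 0.46283699] [ 0.5758871  -0.6761822  -0.45949068] 381.7651261247629
[-0.33349508  0.93564469 -0.10510326  0.0479933 ] [ 0.37371505 -0.46325004  0.74122332] [ 0.15991219  0.6139773  -0.77295535] 418.08990282257594
```

View pics/scene.png

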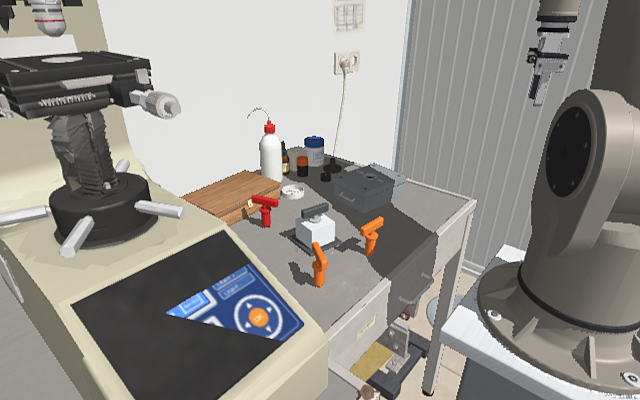

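View pics/side.png

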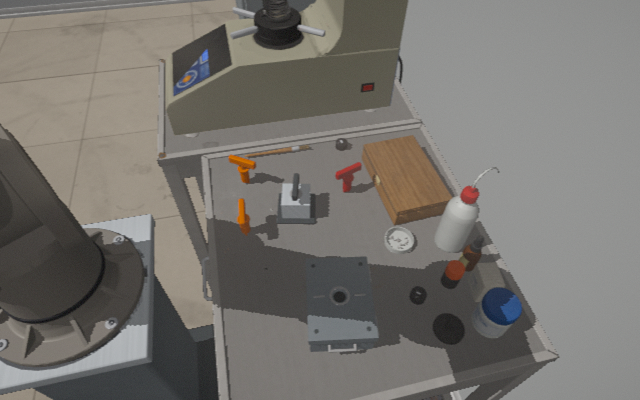

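```bash
python3 - <<'E'
from h import *
import pickle
a,b=pickle.load(open('sv.pkl','rb'))
P=cloud(b)
for n,(u,v) in dict(lockring=(340,289),lid=(330,280),lid2=(355,305),light=(340,330),lightL=(315,330),bench=(260,260),holder=(285,195),hold2=(305,206),bar1=(295,180),bar2=(296,194),foot=(290,220),or1=(243,205),or2=(240,160),red=(349,170),dish=(399,238),s1=(418,295),s2=(449,328)).items(): print(n,P[v,u].round(3), ray(b,(u,v),.06)[0].round(3))
z=P[...,2]
roi=np.zeros(z.shape,bool);roi[240:350,290:390]=1
h,e=np.histogram(z[roi&(z>.02)],np.arange(.02,.14,.004));print(list(zip(e.round(3),h)))
m=(roi&(abs(z-.06)<.012)).astype(np.uint8)
q=P[m>0][:,:2].astype(np.float32);print(cv2.minAreaRect(q),len(q))
cr=b['pixels'][150:360,200:480,::-1];cv2.imwrite('pics/crop.png',cv2.resize(cr,None,fx=2.8,fy=2.8,interpolation=cv2.INTER_CUBIC))
E
```

```text
lockring [ 0.499 -0.138  0.057] [ 0.498 -0.139  0.06 ]
lid [ 0.485 -0.118  0.061] [ 0.485 -0.118  0.06 ]
lid2 [ 0.516 -0.174  0.058] [ 0.516 -0.174  0.06 ]
light [ 0.479 -0.211  0.059] [ 0.479 -0.212  0.06 ]
lightL [ 0.438 -0.204  0.064] [ 0.438 -0.202  0.06 ]
bench [ 0.367 -0.011 -0.003] [ 0.368 -0.049  0.06 ]
holder [0.442 0.103 0.051] [0.441 0.095 0.06 ]
hold2 [0.478 0.066 0.049] [0.476 0.058 0.06 ]
bar1 [0.466 0.111 0.084] [0.469 0.132 0.06 ]
bar2 [0.461 0.073 0.085] [0.464 0.093 0.06 ]
foot [0.444 0.067 0.008] [0.439 0.029 0.06 ]
or1 [0.352 0.075 0.075] [0.352 0.087 0.06 ]
or2 [0.36  0.203 0.075] [0.36  0.218 0.06 ]
red [0.588 0.123 0.074] [0.592 0.136 0.06 ]
dish [ 0.659 -0.028  0.008] [ 0.639 -0.059  0.06 ]
s1 [ 0.647 -0.163  0.017] [ 0.63  -0.181  0.06 ]
s2 [ 0.675 -0.237  0.022] [ 0.659 -0.249  0.06 ]
[(np.float64(0.02), np.int64(42)), (np.float64(0.024), np.int64(99)), (np.float64(0.028), np.int64(66)), (np.float64(0.032), np.int64(44)), (np.float64(0.036), np.int64(8)), (np.float64(0.04), np.int64(17)), (np.float64(0.044), np.int64(96)), (np.float64(0.048), np.int64(57)), (np.float64(0.052), np.int64(151)), (np.float64(0.056), np.int64(2504)), (np.float64(0.06), np.int64(2866)), (np.float64(0.064), np.int64(1)), (np.float64(0.068), np.int64(0)), (np.float64(0.072), np.int64(0)), (np.float64(0.076), np.int64(0)), (np.float64(0.08), np.int64(0)), (np.float64(0.084), np.int64(0)), (np.float64(0.088), np.int64(0)), (np.float64(0.092), np.int64(0)), (np.float64(0.096), np.int64(0)), (np.float64(0.1), np.int64(0)), (np.float64(0.104), np.int64(0)), (np.float64(0.108), np.int64(0)), (np.float64(0.112), np.int64(0)), (np.float64(0.116), np.int64(0)), (np.float64(0.12), np.int64(0)), (np.float64(0.124), np.int64(0)), (np.float64(0.128), np.int64(0)), (np.float64(0.132), np.int64(0))]
((0.49612048268318176, -0.15149731934070587), (0.1587255299091339, 0.11947811394929886), 80.08130645751953) 5579
```

View pics/crop.png

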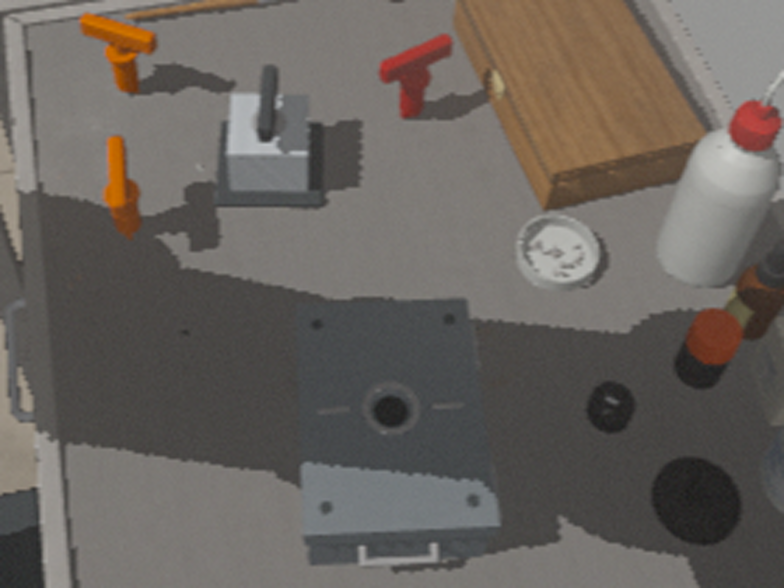

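>>> jog_arm(
  fingers=[-1, -1, -1, -1],
  travel=[
    [0.82, -0.71, -0.1],
    [0.82, -0.71, -0.1],
    [0.82, -0.71, -0.1],
    [0.82, -0.71, -0.1],
  ],
  yaw=[0, 0, 0, 0],
)

```text
time: 0.6
tcp_pos: [0.3046, -0.5274, 0.186]
tcp_rot: [0.0, 0.981, 0.193, 0.0]
contact_force: [0.4, -0.1, 0.8]
grip_width: 0.094
finger_force: 0.0
```

>>> jog_arm(
  fingers=[-1, -1, -1, -1],
  travel=[
    [0.82, -0.71, -0.1],
    [0.82, -0.71, -0.1],
    [0.82, -0.71, -0.1],
    [0.82, -0.71, -0.1],
  ],
  yaw=[0, 0, 0, 0],
)

```text
time: 1.0
tcp_pos: [0.353, -0.432, 0.1957]
tcp_rot: [0.0, 0.981, 0.192, 0.0]
contact_force: [-0.4, -1.0, -0.2]
grip_width: 0.0943
finger_force: 0.0
```

>>> jog_arm(
  fingers=[-1, -1, -1, -1],
  travel=[
    [0.82, -0.71, -0.1],
    [0.82, -0.71, -0.1],
    [0.82, -0.71, -0.1],
    [0.82, -0.71, -0.1],
  ],
  yaw=[0, 0, 0, 0],
)

```text
time: 1.4
tcp_pos: [0.402, -0.3361, 0.2055]
tcp_rot: [0.0, 0.981, 0.192, 0.0]
contact_force: [-0.2, -0.7, 0.2]
grip_width: 0.0941
finger_force: 0.0
```

>>> jog_arm(
  fingers=[-1, -1, -1, -1],
  travel=[
    [0.82, -0.71, -0.1],
    [0.82, -0.71, -0.1],
    [0.82, -0.71, -0.1],
    [0.82, -0.71, -0.1],
  ],
  yaw=[0, 0, 0, 0],
)

```text
time: 1.8
tcp_pos: [0.4512, -0.2399, 0.2153]
tcp_rot: [0.0, 0.981, 0.192, -0.0]
contact_force: [-0.3, -0.9, 0.8]
grip_width: 0.0938
finger_force: 0.0
```

>>> jog_arm(
  fingers=[-1, -1, -1, -1, -1, -1, -1, -1, -1],
  travel=[
    [0.82, -0.71, -0.1],
    [0.82, -0.71, -0.1],
    [0.82, -0.71, -0.1],
    [0.82, -0.71, -0.1],
    [0.82, -0.71, -0.1],
    [0.82, -0.71, -0.1],
    [0.82, -0.71, -0.1],
    [0.82, -0.71, -0.1],
    [0.82, -0.71, -0.1],
  ],
  yaw=[-1, -1, -1, -1, -1, -1, -1, -1, -1],
)

```text
time: 2.7
tcp_pos: [0.4998, -0.1445, 0.2252]
tcp_rot: [-0.0, 0.757, 0.654, -0.0]
contact_force: [-0.6, 0.6, 0.7]
grip_width: 0.0942
finger_force: 0.0
```

```bash
cat >> h.py <<'E'
def go(x,y,z,xdeg):
    """units for jog: target TCP and tool x-axis world angle (deg)"""
    s=sense();R=rot(s['tcp_rot']);d=R.T@(np.array([x,y,z])-s['tcp_pos'])
    c=np.degrees(np.arctan2(R[1,0],R[0,0]));dy=-((xdeg-c+180)%360-180)
    print('travel',(d*10).round(3),'yaw',round(dy/60,3),'now',s['tcp_pos'].round(4),round(c,2))
E
python3 - <<'E'
from h import *
import pickle
s=sense();print(s['time'],s['tcp_pos'],s['joint_positions'].round(2),s['contact_force'])
w=grab('wrist');pickle.dump(w,open('w1.pkl','wb'));save(w,'w1.png')
print(w['t'],w['R'][:,2],w['K'][0,0])
E
```

```text
2.7 [ 0.49980698 -0.14450885  0.22515102] [ 0.46  0.15 -0.34  1.87  0.05  1.13 -0.04] [-0.58109095  0.56789436  0.73293097]
[ 0.50986926 -0.07845671  0.43479727] [-0.03457314 -0.23166781 -0.9721804 ] 294.1602785442875
```

View pics/w1.png

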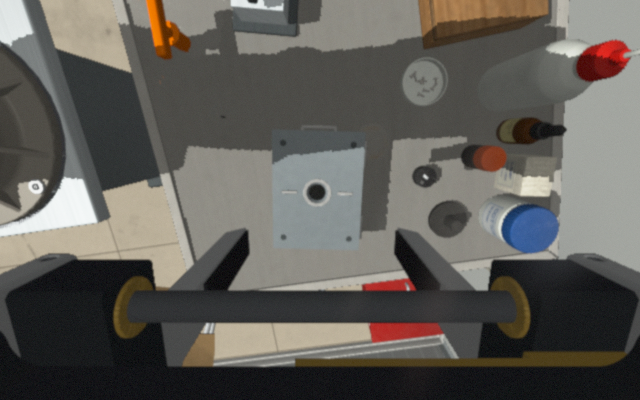

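```bash
python3 - <<'E'
from h import *
import pickle
w=pickle.load(open('w1.pkl','rb'));a,b=pickle.load(open('sv.pkl','rb'))
def meas(im,c,r1,thr,name):
    g=cv2.cvtColor(im['pixels'],cv2.COLOR_RGB2GRAY)
    u,v=c
    x0,x1,y0,y1=u-14,u+15,v-14,v+15
    p=g[y0:y1,x0:x1]
    m=(p<thr).astype(np.uint8)
    n,l,st,ce=cv2.connectedComponentsWithStats(m)
    for i in range(1,n):
        if st[i,4]>20:
            cc=ce[i]+[x0,y0];print(name,st[i],cc.round(2),ray(im,cc,.058)[0].round(4),ray(im,cc,.055)[0].round(4))
meas(w,(317,192),0,60,'w');meas(b,(340,296),0,35,'side')
P=cloud(w);z=P[...,2]
roi=np.zeros(z.shape,bool);roi[120:255,265:372]=1
m=roi&(abs(z-.06)<.008);q=P[m][:,:2].astype(np.float32);print(cv2.minAreaRect(q),np.median(z[m]))
g=cv2.cvtColor(w['pixels'],cv2.COLOR_RGB2GRAY)
print(g[186:199,278:308]);print(g[186:200,332:358])
# key bar from side
P=cloud(b);m=np.zeros((400,640),bool);m[165:205,285:310]=1
m&=abs(P[...,2]-.085)<.006;q=P[m][:,:2].astype(np.float32);print('bar',cv2.minAreaRect(q),len(q))
E
```

```text
w [  6   7  16  15 188] [316.27 191.82] [ 0.4924 -0.1501  0.058 ] [ 0.4923 -0.1506  0.055 ]
((0.4931853413581848, -0.1501944363117218), (0.15640953183174133, 0.11620111018419266), 79.94013214111328) 0.06035152455570125
[[149 149 149 149 148 149 147 147 147 145 148 145 146 148 149 147 148 148
  148 147 146 148 147 147 147 149 159 171 177 166]
 [151 150 150 151 149 146 146 149 142 147 146 146 144 150 147 147 147 147
  148 146 147 147 148 145 147 153 166 174 172 152]
 [152 152 149 148 148 145 147 146 145 145 143 145 146 146 146 146 146 149
  148 147 147 148 145 147 150 158 173 177 166 133]
 [151 148 148 145 142 143 142 143 141 134 129 137 139 141 142 142 140 141
  142 145 145 147 144 149 151 168 177 174 154 109]
 [151 149 147 145 140 139 141 142 139 133 128 132 134 132 134 134 134 136
  133 140 145 146 146 148 156 178 180 168 142  98]
 [151 149 146 149 160 164 163 164 164 162 159 161 160 158 158 158 159 156
  148 140 144 147 145 148 160 179 178 167 135  92]
 [148 150 146 151 168 173 175 174 173 174 172 172 172 171 171 171 171 169
  159 143 143 147 148 149 159 178 179 166 134  90]
 [149 
[... 1686 characters left out ...]
 169
  169 162 149 144 145 146 148 146]
 [145 148 147 148 147 151 155 157 165 168 167 168 165 161 160 158 155 148
  146 147 144 145 146 144 146 146]
 [146 146 147 146 145 146 148 149 151 150 150 150 151 150 149 148 147 142
  138 139 144 144 145 146 147 145]
 [145 144 145 146 146 147 147 148 143 147 146 146 146 146 146 146 143 141
  142 145 146 145 145 145 148 145]
 [147 145 147 148 147 145 145 145 149 146 145 147 146 147 148 145 144 142
  145 144 146 146 146 148 147 147]
 [144 146 146 147 148 146 146 147 147 145 144 146 147 146 145 144 144 146
  143 144 144 146 147 148 146 147]]
bar ((0.4645475745201111, 0.09909483790397644), (0.06567247211933136, 0.01233585923910141), 74.77470397949219) 146
```

>>> jog_arm(
  fingers=[-1, -1, -1, -1],
  travel=[
    [0.79, -0.23, 0.1],
    [0.79, -0.23, 0.1],
    [0.79, -0.23, 0.1],
    [0.79, -0.23, 0.1],
  ],
  yaw=[0, 0, 0, 0],
)

```text
time: 3.15
tcp_pos: [0.4884, -0.0611, 0.2156]
tcp_rot: [0.0, 0.755, 0.656, -0.0]
contact_force: [0.2, -1.1, 0.2]
grip_width: 0.0938
finger_force: 0.0
```

>>> jog_arm(
  fingers=[-1, -1, -1, -1],
  travel=[
    [0.79, -0.23, 0.1],
    [0.79, -0.23, 0.1],
    [0.79, -0.23, 0.1],
    [0.79, -0.23, 0.1],
  ],
  yaw=[0, 0, 0, 0],
)

```text
time: 3.55
tcp_pos: [0.4768, 0.0196, 0.2055]
tcp_rot: [0.0, 0.755, 0.656, -0.0]
contact_force: [0.4, -1.0, 0.4]
grip_width: 0.0939
finger_force: 0.0
```

>>> jog_arm(
  fingers=[-1, -1, -1, -1, -1, -1],
  travel=[
    [0.79, -0.23, 0.1],
    [0.79, -0.23, 0.1],
    [0.79, -0.23, 0.1],
    [0.79, -0.23, 0.1],
    [0.79, -0.23, 0.1],
    [0.79, -0.23, 0.1],
  ],
  yaw=[0.12, 0.12, 0.12, 0.12, 0.12, 0.12],
)

```text
time: 4.15
tcp_pos: [0.465, 0.1004, 0.1956]
tcp_rot: [0.0, 0.795, 0.607, 0.0]
contact_force: [-0.2, -0.0, -0.0]
grip_width: 0.0939
finger_force: 0.0
```

```bash
python3 - <<'E'
from h import *
import pickle
s=sense();print(s['tcp_pos'],s['contact_force'])
w=grab('wrist');pickle.dump(w,open('w2.pkl','wb'));save(w,'w2.png')
P=cloud(w);z=P[...,2]
near=(np.hypot(P[...,0]-.4645,P[...,1]-.099)<.06)
m=near&(abs(z-.085)<.006);q=P[m][:,:2].astype(np.float32);print('bar',cv2.minAreaRect(q),len(q),np.median(z[m]))
m=near&(abs(z-.052)<.006);q=P[m][:,:2].astype(np.float32);print('holder',cv2.minAreaRect(q),len(q),np.median(z[m]))
E
```

```text
[0.46501074 0.10043447 0.19557315] [-0.19734673 -0.00194174 -0.04574123]
bar ((0.46300196647644043, 0.10181652009487152), (0.06336749345064163, 0.011223707348108292), 74.81202697753906) 589 0.0849307628960917
holder ((0.4632510840892792, 0.10146787762641907), (0.06023405119776726, 0.05999903753399849), 76.9717788696289) 1871 0.0523604921143041
```

View pics/w2.png

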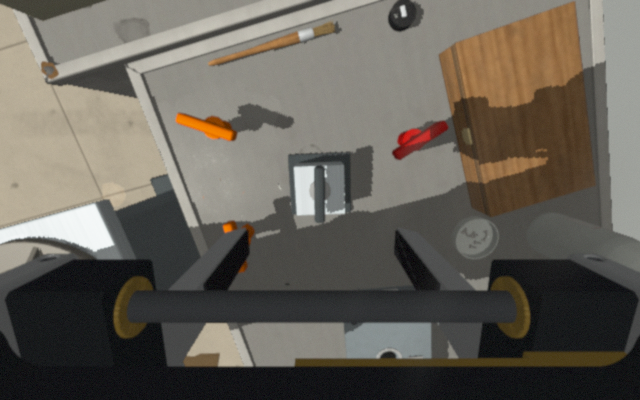

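>>> jog_arm(
  fingers=[-1, -1, -1, -1],
  travel=[
    [0.006, -0.02, 0.9],
    [0.006, -0.02, 0.9],
    [0.006, -0.02, 0.9],
    [0.006, -0.02, 0.9],
  ],
  yaw=[0, 0, 0, 0],
)

```text
time: 4.6
tcp_pos: [0.4629, 0.1029, 0.1062]
tcp_rot: [-0.0, 0.794, 0.608, -0.0]
contact_force: [0.4, 1.0, 0.9]
grip_width: 0.0938
finger_force: 0.0
```

>>> jog_arm(
  fingers=[-1, -1, -1, -1],
  travel=[
    [0, 0, 0.25],
    [0, 0, 0.44],
    [0, 0, 0.44],
    [0, 0, 0.44],
  ],
  yaw=[0, 0, 0, 0],
)

```text
time: 5.0
tcp_pos: [0.4639, 0.1034, 0.0634]
tcp_rot: [0.0, 0.794, 0.608, 0.001]
contact_force: [0.1, -0.2, 0.8]
grip_width: 0.094
finger_force: 0.0
```

>>> jog_arm(
  fingers=[1, 1, 1, 1, 1, 1, 1, 1, 1, 1],
  travel=[
    [0, 0, 0],
    [0, 0, 0],
    [0, 0, 0],
    [0, 0, 0],
    [0, 0, 0],
    [0, 0, 0],
    [0, 0, 0],
    [0, 0, 0],
    [0, 0, 0],
    [0, 0, 0],
  ],
  yaw=[0, 0, 0, 0, 0, 0, 0, 0, 0, 0],
  newtons=25,
)

```text
time: 6.0
tcp_pos: [0.4627, 0.1032, 0.0615]
tcp_rot: [-0.0, 0.794, 0.608, 0.0]
contact_force: [-1.0, -0.5, -0.1]
grip_width: 0.0177
finger_force: 0.0
```

>>> jog_arm(
  fingers=[1, 1, 1, 1, 1],
  travel=[
    [0, 0, 0],
    [0, 0, 0],
    [0, 0, 0],
    [0, 0, 0],
    [0, 0, 0],
  ],
  yaw=[0, 0, 0, 0, 0],
)

```text
time: 6.5
tcp_pos: [0.4627, 0.1032, 0.0615]
tcp_rot: [-0.0, 0.794, 0.608, 0.0]
contact_force: [0.0, 0.1, 0.5]
grip_width: 0.0004
finger_force: 0.0
```

>>> jog_arm(
  fingers=[1, 1, 1, 1, 1, 1],
  travel=[
    [0, 0, -0.1],
    [0, 0, -0.3],
    [0, 0, -0.5],
    [0, 0, -0.7],
    [0, 0, -0.7],
    [0, 0, -0.7],
  ],
  yaw=[0, 0, 0, 0, 0, 0],
)

```text
time: 7.1
tcp_pos: [0.463, 0.1031, 0.132]
tcp_rot: [0.0, 0.794, 0.608, 0.0]
contact_force: [-0.2, -0.5, -0.3]
grip_width: 0.0007
finger_force: 0.0
```

```bash
python3 - <<'E'
from h import *
import pickle
w=grab('wrist');pickle.dump(w,open('w3.pkl','wb'))
P=cloud(w);z=P[...,2];s=sense();print(s['tcp_pos'],s['grip_width'],s['finger_force'])
near=np.hypot(P[...,0]-s['tcp_pos'][0],P[...,1]-s['tcp_pos'][1])<.04
h,e=np.histogram(z[near],np.arange(.04,.3,.01));print([(round(x,3),n) for x,n in zip(e,h) if n])
for zz in(.155,):
  m=near&(abs(z-zz)<.008);q=P[m][:,:2].astype(np.float32);print('bar',cv2.minAreaRect(q),len(q),np.median(z[m]))
go(.4931,-.1501,.145,51)
p=b=grab('side');
save(w,'w3.png',(220,100,420,330),2.6)
E
```

```text
[0.4625433  0.10297982 0.13140826] 0.0002182570691713959 0.0
[(np.float64(0.04), np.int64(67)), (np.float64(0.05), np.int64(2603)), (np.float64(0.06), np.int64(1)), (np.float64(0.07), np.int64(15)), (np.float64(0.08), np.int64(690)), (np.float64(0.16), np.int64(92)), (np.float64(0.17), np.int64(216)), (np.float64(0.18), np.int64(272)), (np.float64(0.19), np.int64(326)), (np.float64(0.2), np.int64(395)), (np.float64(0.21), np.int64(180)), (np.float64(0.22), np.int64(98)), (np.float64(0.23), np.int64(35)), (np.float64(0.24), np.int64(8)), (np.float64(0.26), np.int64(1263)), (np.float64(0.27), np.int64(5071)), (np.float64(0.28), np.int64(16004))]
bar ((0.46541979908943176, 0.11073775589466095), (0.001657918095588684, 0.004484890028834343), 75.7909927368164) 4 0.16233607222395155
travel [-2.364  0.955 -0.136] yaw 0.398 now [0.4625 0.103  0.1314] 74.89
```

View pics/w3.png

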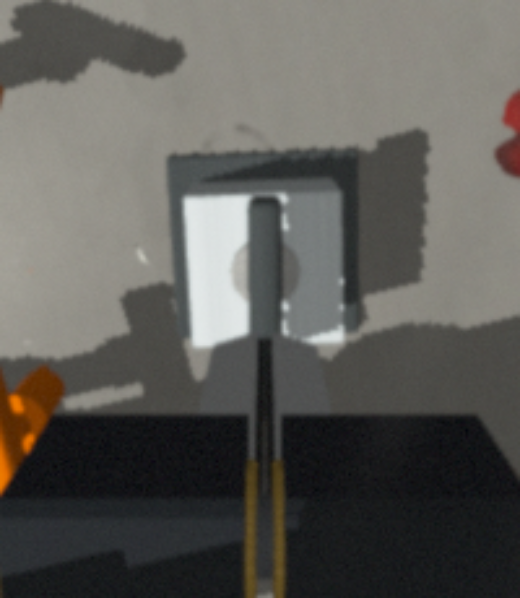

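```bash
python3 - <<'E'
from h import *
import pickle
for f,tcp in(('w2.pkl',(.465,.1004,.1956)),('w3.pkl',(.4627,.103,.1314))):
    w=pickle.load(open(f,'rb'));P=cloud(w);tcp=np.array(tcp)
    c=np.radians(74.8);X=np.array([np.cos(c),np.sin(c),0]);Y=np.array([np.sin(c),-np.cos(c),0])
    d=P-tcp;Q=np.stack([d@X,d@Y,-d[...,2]],-1)
    m=(Q[...,2]<.02)&(P[...,2]>.1)
    q=Q[m];print(f,len(q));
    i=np.argsort(-q[:,2])[:200];print(q[i][::25].round(3))
    p=w['R'].T@(tcp-w['t']);print('tcp px',(w['K']@p/p[2])[:2], 'cam in tool',[(w['t']-tcp)@v for v in(X,Y)],'optical',w['R'][:,2]@X,w['R'][:,2]@Y)
    print(np.array(w['tool_from_camera']).round(3))
E
```

```text
w2.pkl 75091
[[ 0.009 -0.049 -0.029]
 [ 0.01  -0.049 -0.031]
 [ 0.002 -0.047 -0.032]
 [ 0.001 -0.046 -0.033]
 [ 0.009 -0.048 -0.034]
 [-0.006  0.047 -0.035]
 [ 0.006  0.048 -0.035]
 [-0.005 -0.047 -0.036]]
tcp px [320.94043559 226.14797108] cam in tool [np.float64(0.06689476220316877), np.float64(0.0003556774647470771)] optical -0.2342585163775014 -4.228842963709671e-05
[[-0.001 -0.972 -0.234  0.067]
 [ 1.    -0.001 -0.     0.   ]
 [-0.    -0.234  0.972 -0.21 ]
 [ 0.     0.     0.     1.   ]]
w3.pkl 71858
[[ 0.009 -0.002 -0.03 ]
 [ 0.009 -0.002 -0.035]
 [ 0.008 -0.001 -0.037]
 [ 0.009 -0.007 -0.038]
 [ 0.008 -0.001 -0.039]
 [ 0.009  0.012 -0.04 ]
 [ 0.009 -0.005 -0.042]
 [ 0.009  0.01  -0.043]]
tcp px [320.64186347 226.02147524] cam in tool [np.float64(0.06690707346369543), np.float64(0.00023030457174458077)] optical -0.2338280956117389 0.001390007043037446
[[-0.001 -0.972 -0.234  0.067]
 [ 1.    -0.001 -0.     0.   ]
 [-0.    -0.234  0.972 -0.21 ]
 [ 0.     0.     0.     1.   ]]
```

The crop shows the key still in the holder under the shut fingers (bar around crop (265,270)): the grasp missed. The depth map puts the real fingertips about 29 mm behind the reported TCP, so I'll grasp 29 mm lower. The open fingers clear the block at that height.

>>> jog_arm(
  fingers=[-1, -1, -1, -1, -1, -1, -1, -1, -1, -1],
  travel=[
    [0, 0, 0],
    [0, 0, 0],
    [0, 0, 0],
    [0, 0, 0],
    [0, 0, 0],
    [0, 0, 0],
    [0, 0, 0],
    [0, 0, 0],
    [0, 0, 0],
    [0, 0, 0],
  ],
  yaw=[0, 0, 0, 0, 0, 0, 0, 0, 0, 0],
  newtons=10,
)

```text
time: 8.2
tcp_pos: [0.4627, 0.1031, 0.1315]
tcp_rot: [-0.0, 0.794, 0.608, 0.0]
contact_force: [-0.6, 0.6, 1.0]
grip_width: 0.0773
finger_force: 0.0
```

>>> jog_arm(
  fingers=[-1, -1, -1, -1, -1, -1, -1],
  travel=[
    [-0.01, 0, 0.3],
    [-0.01, 0, 0.6],
    [-0.01, 0, 0.75],
    [-0.01, 0, 0.9],
    [-0.01, 0, 0.99],
    [-0.01, 0, 0.99],
    [-0.01, 0, 0.99],
  ],
  yaw=[0, 0, 0, 0, 0, 0, 0],
)

```text
time: 8.9
tcp_pos: [0.4627, 0.1023, 0.0329]
tcp_rot: [-0.0, 0.794, 0.608, 0.0]
contact_force: [-0.0, 0.7, 0.7]
grip_width: 0.0942
finger_force: 0.0
```

>>> jog_arm(
  fingers=[1, 1, 1, 1, 1, 1, 1, 1, 1, 1, 1, 1],
  travel=[
    [0, 0, 0],
    [0, 0, 0],
    [0, 0, 0],
    [0, 0, 0],
    [0, 0, 0],
    [0, 0, 0],
    [0, 0, 0],
    [0, 0, 0],
    [0, 0, 0],
    [0, 0, 0],
    [0, 0, 0],
    [0, 0, 0],
  ],
  yaw=[0, 0, 0, 0, 0, 0, 0, 0, 0, 0, 0, 0],
)

```text
time: 10.1
tcp_pos: [0.4625, 0.1022, 0.0325]
tcp_rot: [-0.0, 0.794, 0.608, 0.0]
contact_force: [0.3, 0.1, 0.0]
grip_width: 0.0122
finger_force: 10.0
```

>>> jog_arm(
  fingers=[1, 1, 1, 1, 1, 1, 1, 1, 1, 1],
  travel=[
    [0, 0, 0],
    [0, 0, 0],
    [0, 0, 0],
    [0, 0, -0.1],
    [0, 0, -0.3],
    [0, 0, -0.5],
    [0, 0, -0.7],
    [0, 0, -0.9],
    [0, 0, -0.9],
    [0, 0, -0.9],
  ],
  yaw=[0, 0, 0, 0, 0, 0, 0, 0, 0, 0],
  newtons=30,
)

```text
time: 11.1
tcp_pos: [0.4625, 0.102, 0.1227]
tcp_rot: [0.0, 0.794, 0.608, 0.0]
contact_force: [0.4, -1.2, -2.8]
grip_width: 0.0115
finger_force: 30.0
```

>>> jog_arm(
  fingers=[1, 1, 1, 1, 1, 1],
  travel=[
    [-0.2, 0.08, 0],
    [-0.4, 0.16, 0],
    [-0.6, 0.24, 0],
    [-0.8, 0.32, 0],
    [-0.8, 0.32, 0],
    [-0.8, 0.32, 0],
  ],
  yaw=[0, 0, 0, 0, 0, 0],
)

```text
time: 11.7
tcp_pos: [0.4719, 0.0165, 0.1217]
tcp_rot: [-0.001, 0.794, 0.608, -0.001]
contact_force: [0.2, -0.1, -2.1]
grip_width: 0.0119
finger_force: 30.0
```

>>> jog_arm(
  fingers=[1, 1, 1, 1, 1, 1],
  travel=[
    [-0.2, 0.08, 0],
    [-0.4, 0.16, 0],
    [-0.6, 0.24, 0],
    [-0.8, 0.32, 0],
    [-0.8, 0.32, 0],
    [-0.8, 0.32, 0],
  ],
  yaw=[0, 0, 0, 0, 0, 0],
)

```text
time: 12.3
tcp_pos: [0.4823, -0.0682, 0.122]
tcp_rot: [-0.0, 0.794, 0.608, -0.0]
contact_force: [-0.3, 0.2, -1.2]
grip_width: 0.0117
finger_force: 30.0
```

```bash
python3 - <<'E'
from h import *
import pickle
s=sense();print(s['time'],s['grip_width'],s['finger_force'],s['contact_force'])
go(.4931,-.1501,.1225,74.8)
w=grab('wrist');pickle.dump(w,open('w4.pkl','wb'));save(w,'w4.png')
P=cloud(w);z=P[...,2]
roi=np.zeros(z.shape,bool);roi[150:340,220:420]=1
m=roi&(z>.158)&(z<.182)&(np.hypot(P[...,0]-s['tcp_pos'][0],P[...,1]-s['tcp_pos'][1])<.05);q=P[m];R=rot(s['tcp_rot'])
d=(q-s['tcp_pos'])@R
i=d[:,0]>.012;print(len(d),i.sum(),d[i].max(0),d[i].min(0),np.median(d[i],0))
b=grab('side');save(b,'s4.png',(230,170,430,370),2.8)
E
```

```text
12.3 0.01166617692008997 29.99974077567458 [-0.33207391  0.18494555 -1.22651965]
travel [-0.763  0.317 -0.005] yaw 0.002 now [ 0.4823 -0.0682  0.122 ] 74.92
2543 800 [ 0.0315621   0.0063241  -0.03815337] [ 0.01206828 -0.00561298 -0.05464029] [ 0.023195    0.00012582 -0.0523462 ]
```

View pics/w4.png

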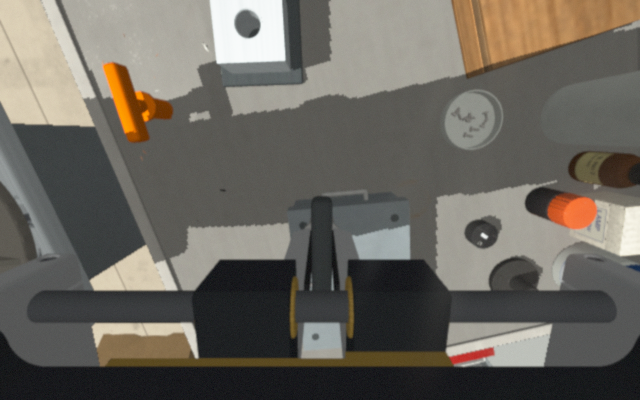

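>>> jog_arm(
  fingers=[1, 1, 1, 1, 1, 1],
  travel=[
    [-0.2, 0.08, 0],
    [-0.4, 0.16, 0],
    [-0.6, 0.24, 0],
    [-0.763, 0.317, 0],
    [-0.763, 0.317, 0],
    [-0.763, 0.317, 0],
  ],
  yaw=[0, 0, 0, 0, 0, 0],
)

```text
time: 13.0
tcp_pos: [0.4933, -0.1499, 0.1223]
tcp_rot: [-0.0, 0.794, 0.608, 0.0]
contact_force: [-0.1, 0.5, -2.4]
grip_width: 0.0118
finger_force: 30.0
```

>>> jog_arm(
  fingers=[1, 1, 1, 1, 1, 1],
  travel=[
    [0, 0, 0.15],
    [0, 0, 0.3],
    [0, 0, 0.35],
    [0, 0, 0.35],
    [0, 0, 0.35],
    [0, 0, 0.35],
  ],
  yaw=[0, 0, 0, 0, 0, 0],
)

```text
time: 13.6
tcp_pos: [0.4938, -0.1507, 0.0882]
tcp_rot: [0.0, 0.794, 0.608, 0.0]
contact_force: [-0.3, 0.0, -1.3]
grip_width: 0.012
finger_force: 30.0
```

```bash
python3 - <<'E'
from h import *
go(.4931,-.1501,.075,74.8);s=sense();print(s['contact_force'],s['joint_positions'].round(2))
b=grab('side');save(b,'s5.png',(270,220,430,350),4)
E
```

```text
travel [ 0.004 -0.008  0.132] yaw 0.002 now [ 0.4938 -0.1507  0.0882] 74.92
[-0.25982903  0.0084433  -1.34114284] [ 0.49  0.29 -0.37  2.03  0.14  0.84 -0.22]
```

View pics/s5.png

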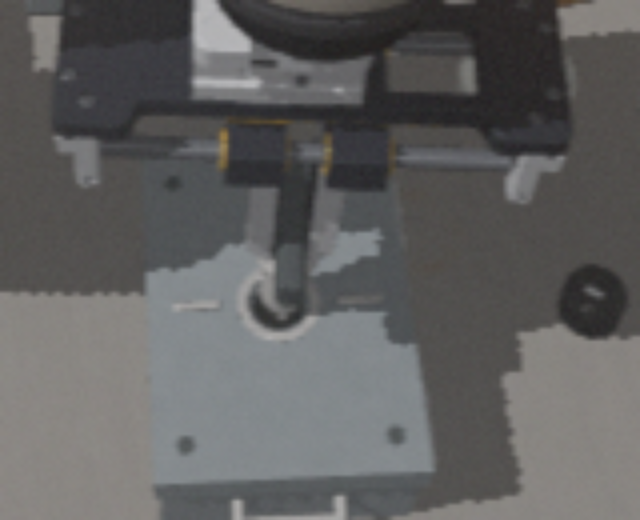

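>>> jog_arm(
  fingers=[1, 1, 1, 1, 1],
  travel=[
    [0, 0, 0.03],
    [0, 0, 0.06],
    [0, 0, 0.09],
    [0, 0, 0.09],
    [0, 0, 0.09],
  ],
  yaw=[0, 0, 0, 0, 0],
)

```text
time: 14.15
tcp_pos: [0.4932, -0.1508, 0.0784]
tcp_rot: [-0.0, 0.794, 0.608, -0.0]
contact_force: [-0.8, -0.7, -1.0]
grip_width: 0.0119
finger_force: 30.0
```

>>> jog_arm(
  fingers=[1, 1, 1, 1, 1, 1],
  travel=[
    [0, 0, 0.03],
    [0, 0, 0.06],
    [0, 0, 0.09],
    [0, 0, 0.1],
    [0, 0, 0.1],
    [0, 0, 0.1],
  ],
  yaw=[0, 0, 0, 0, 0, 0],
)

```text
time: 14.75
tcp_pos: [0.4932, -0.1508, 0.0684]
tcp_rot: [-0.0, 0.794, 0.608, -0.0]
contact_force: [0.0, 1.7, -1.7]
grip_width: 0.0112
finger_force: 30.0
```

>>> jog_arm(
  fingers=[1, 1, 1, 1, 1, 1, 1],
  travel=[
    [0, 0, 0.03],
    [0, 0, 0.06],
    [0, 0, 0.09],
    [0, 0, 0.12],
    [0, 0, 0.12],
    [0, 0, 0.12],
    [0, 0, 0.12],
  ],
  yaw=[0, 0, 0, 0, 0, 0, 0],
)

```text
time: 15.45
tcp_pos: [0.4932, -0.1508, 0.0564]
tcp_rot: [-0.0, 0.794, 0.608, -0.0]
contact_force: [-1.5, 3.2, -4.0]
grip_width: 0.0118
finger_force: 30.0
```

>>> jog_arm(
  fingers=[1, 1, 1, 1],
  travel=[
    [0, 0, 0.01],
    [0, 0, 0.02],
    [0, 0, 0.02],
    [0, 0, 0.02],
  ],
  yaw=[0, 0, 0, 0],
)

```text
time: 15.85
tcp_pos: [0.4933, -0.1508, 0.0544]
tcp_rot: [-0.0, 0.794, 0.608, 0.0]
contact_force: [-0.2, 3.3, -2.2]
grip_width: 0.0116
finger_force: 30.0
```

>>> jog_arm(
  fingers=[1, 1, 1],
  travel=[
    [0.007, 0, 0],
    [0.007, 0, 0],
    [0.007, 0, 0],
  ],
  yaw=[0, 0, 0],
)

```text
time: 16.15
tcp_pos: [0.4935, -0.1505, 0.0545]
tcp_rot: [0.0, 0.794, 0.608, -0.0]
contact_force: [0.7, 0.5, -2.6]
grip_width: 0.0118
finger_force: 30.0
```

>>> jog_arm(
  fingers=[1, 1, 1, 1],
  travel=[
    [0, 0, 0.005],
    [0, 0, 0.01],
    [0, 0, 0.01],
    [0, 0, 0.01],
  ],
  yaw=[0, 0, 0, 0],
)

```text
time: 16.55
tcp_pos: [0.4935, -0.1503, 0.0535]
tcp_rot: [0.0, 0.794, 0.608, 0.0]
contact_force: [-0.2, 0.1, -2.2]
grip_width: 0.0118
finger_force: 30.0
```

Lateral force is gone. Next I feel for the face in small steps.

>>> jog_arm(
  fingers=[1, 1, 1, 1],
  travel=[
    [0, 0, 0.005],
    [0, 0, 0.005],
    [0, 0, 0.005],
    [0, 0, 0.005],
  ],
  yaw=[0, 0, 0, 0],
)

```text
time: 16.95
tcp_pos: [0.4937, -0.1502, 0.0532]
tcp_rot: [0.0, 0.794, 0.608, 0.0]
contact_force: [-1.3, 0.4, 5.0]
grip_width: 0.0118
finger_force: 30.0
```

>>> jog_arm(
  fingers=[1, 1, 1, 1],
  travel=[
    [0, 0, 0.005],
    [0, 0, 0.005],
    [0, 0, 0.005],
    [0, 0, 0.005],
  ],
  yaw=[0, 0, 0, 0],
)

```text
time: 17.35
tcp_pos: [0.4938, -0.1503, 0.0529]
tcp_rot: [0.0, 0.794, 0.608, 0.0]
contact_force: [-1.5, 0.9, 9.6]
grip_width: 0.012
finger_force: 30.0
```

>>> jog_arm(
  fingers=[1, 1, 1, 1, 1, 1, 1],
  travel=[
    [0, 0, -0.002],
    [0, 0, -0.002],
    [0, 0, -0.002],
    [0, 0, -0.002],
    [0, 0, -0.002],
    [0, 0, -0.002],
    [0, 0, -0.002],
  ],
  yaw=[0.03, 0.06, 0.09, 0.12, 0.15, 0.15, 0.15],
)

```text
time: 18.05
tcp_pos: [0.494, -0.15, 0.053]
tcp_rot: [0.0, 0.839, 0.544, 0.0]
contact_force: [0.6, 0.8, 6.0]
grip_width: 0.0121
finger_force: 30.0
```

>>> jog_arm(
  fingers=[1, 1, 1, 1, 1, 1],
  travel=[
    [0, 0, 0],
    [0, 0, 0],
    [0, 0, 0],
    [0, 0, 0],
    [0, 0, 0],
    [0, 0, 0],
  ],
  yaw=[0.03, 0.06, 0.09, 0.12, 0.12, 0.12],
)

```text
time: 18.65
tcp_pos: [0.4937, -0.1502, 0.0527]
tcp_rot: [0.0, 0.872, 0.49, 0.0]
contact_force: [0.9, 1.1, 3.5]
grip_width: 0.0117
finger_force: 30.0
```

>>> jog_arm(
  fingers=[1, 1, 1, 1, 1, 1],
  travel=[
    [0, 0, 0.002],
    [0, 0, 0.002],
    [0, 0, 0.002],
    [0, 0, 0.002],
    [0, 0, 0.002],
    [0, 0, 0.002],
  ],
  yaw=[0.03, 0.06, 0.09, 0.12, 0.12, 0.12],
)

```text
time: 19.25
tcp_pos: [0.4935, -0.1501, 0.0525]
tcp_rot: [-0.0, 0.901, 0.435, -0.0]
contact_force: [0.5, -0.4, -2.5]
grip_width: 0.0116
finger_force: 30.0
```

>>> jog_arm(
  fingers=[1, 1, 1, 1],
  travel=[
    [0, 0, 0.005],
    [0, 0, 0.01],
    [0, 0, 0.01],
    [0, 0, 0.01],
  ],
  yaw=[0, 0, 0, 0],
)

```text
time: 19.65
tcp_pos: [0.4935, -0.1502, 0.0515]
tcp_rot: [-0.0, 0.901, 0.434, -0.0]
contact_force: [0.1, -0.1, -2.4]
grip_width: 0.012
finger_force: 30.0
```

>>> jog_arm(
  fingers=[1, 1, 1, 1, 1, 1],
  travel=[
    [0, 0, 0.01],
    [0, 0, 0.02],
    [0, 0, 0.03],
    [0, 0, 0.04],
    [0, 0, 0.04],
    [0, 0, 0.04],
  ],
  yaw=[0, 0, 0, 0, 0, 0],
)

```text
time: 20.25
tcp_pos: [0.4935, -0.1502, 0.0475]
tcp_rot: [-0.0, 0.901, 0.434, 0.0]
contact_force: [-0.8, -0.7, -1.7]
grip_width: 0.0119
finger_force: 30.0
```

>>> jog_arm(
  fingers=[1, 1, 1, 1],
  travel=[
    [0, 0, 0.005],
    [0, 0, 0.01],
    [0, 0, 0.01],
    [0, 0, 0.01],
  ],
  yaw=[0, 0, 0, 0],
)

```text
time: 20.65
tcp_pos: [0.4935, -0.1502, 0.0465]
tcp_rot: [-0.0, 0.901, 0.434, 0.0]
contact_force: [-0.3, 0.2, -1.5]
grip_width: 0.0115
finger_force: 30.0
```

>>> jog_arm(
  fingers=[1, 1, 1],
  travel=[
    [0, 0, 0.005],
    [0, 0, 0.005],
    [0, 0, 0.005],
  ],
  yaw=[0, 0, 0],
)

```text
time: 20.95
tcp_pos: [0.4937, -0.1502, 0.0464]
tcp_rot: [0.0, 0.901, 0.434, 0.0]
contact_force: [-2.2, 0.3, 6.8]
grip_width: 0.0118
finger_force: 30.0
```

>>> jog_arm(
  fingers=[1, 1, 1, 1, 1, 1, 1, 1],
  travel=[
    [0, 0, -0.003],
    [0, 0, -0.003],
    [0, 0, -0.003],
    [0, 0, -0.003],
    [0, 0, -0.003],
    [0, 0, -0.003],
    [0, 0, -0.003],
    [0, 0, -0.003],
  ],
  yaw=[0.06, 0.12, 0.18, 0.24, 0.3, 0.36, 0.4, 0.4],
)

```text
time: 21.75
tcp_pos: [0.4934, -0.1499, 0.0464]
tcp_rot: [-0.0, 0.971, 0.237, -0.0]
contact_force: [-2.9, 2.9, 5.1]
grip_width: 0.0117
finger_force: 30.0
```

```bash
python3 - <<'E'
from h import *
go(.4935,-.1502,.0464,-10.06);s=sense();print(s['contact_force'],s['wrist_torque'],s['joint_positions'].round(2))
E
```

```text
travel [-0.001  0.004  0.   ] yaw 0.626 now [ 0.4934 -0.1499  0.0464] 27.48
[-2.94102103  2.90358377  5.05967645] [0.74359888 0.80349359 0.03227567] [ 0.32  0.34 -0.18  2.07  0.09  0.74 -1.  ]
```

>>> jog_arm(
  fingers=[1, 1, 1, 1, 1, 1, 1, 1, 1, 1],
  travel=[
    [0, 0, 0],
    [0, 0, 0],
    [0, 0, 0],
    [0, 0, 0],
    [0, 0, 0],
    [0, 0, 0],
    [0, 0, 0],
    [0, 0, 0],
    [0, 0, 0],
    [0, 0, 0],
  ],
  yaw=[0.06, 0.12, 0.18, 0.24, 0.3, 0.36, 0.42, 0.48, 0.54, 0.54],
)

```text
time: 22.75
tcp_pos: [0.4935, -0.1499, 0.0464]
tcp_rot: [-0.0, 0.999, -0.043, -0.0]
contact_force: [-3.0, 2.8, 5.9]
grip_width: 0.0119
finger_force: 30.0
```

```bash
python3 - <<'E'
from h import *
go(.4935,-.1502,.0464,-10.06);s=sense();print(s['contact_force'],s['wrist_torque'],s['joint_positions'].round(2))
E
```

```text
travel [0.001 0.003 0.   ] yaw 0.085 now [ 0.4935 -0.1499  0.0464] -4.93
[-3.01509901  2.84600107  5.94565134] [ 0.72059443  0.75200457 -0.00244097] [ 0.22  0.33 -0.06  2.07  0.03  0.74 -1.52]
```

>>> jog_arm(
  fingers=[1, 1, 1, 1],
  travel=[
    [0, 0, 0],
    [0, 0, 0],
    [0, 0, 0],
    [0, 0, 0],
  ],
  yaw=[0.04, 0.07, 0.085, 0.085],
)

```text
time: 23.15
tcp_pos: [0.4934, -0.1499, 0.0464]
tcp_rot: [-0.0, 0.996, -0.087, -0.0]
contact_force: [-2.1, 2.9, 5.7]
grip_width: 0.0119
finger_force: 30.0
```

```bash
python3 - <<'E'
from h import *
go(.4935,-.1502,.0464,-10.06);s=sense();print(s['contact_force'],s['wrist_torque'])
E
```

```text
travel [0.001 0.002 0.   ] yaw 0.002 now [ 0.4934 -0.1499  0.0464] -9.93
[-2.06001245  2.86103742  5.73914956] [0.77614657 0.74002151 0.04658145]
```

>>> jog_arm(
  fingers=[1, 1, 1],
  travel=[
    [0, 0, 0],
    [0, 0, 0],
    [0, 0, 0],
  ],
  yaw=[0.02, 0.03, 0.03],
)

```text
time: 23.45
tcp_pos: [0.4935, -0.15, 0.0464]
tcp_rot: [-0.0, 0.995, -0.102, -0.0]
contact_force: [-1.6, 2.9, 5.0]
grip_width: 0.0116
finger_force: 30.0
```

```bash
python3 - <<'E'
from h import *
go(.4935,-.1502,.0464,-10.06);s=sense();print(s['contact_force'],s['wrist_torque'])
E
```

```text
travel [0.001 0.002 0.   ] yaw -0.028 now [ 0.4935 -0.15    0.0464] -11.72
[-1.6071963   2.94139541  5.02605285] [0.77366628 0.77092281 0.04162705]
```

>>> jog_arm(
  fingers=[1, 1, 1],
  travel=[
    [0, 0, 0],
    [0, 0, 0],
    [0, 0, 0],
  ],
  yaw=[0.02, 0.02, 0.02],
)

```text
time: 23.75
tcp_pos: [0.4935, -0.1499, 0.0464]
tcp_rot: [-0.0, 0.994, -0.112, -0.0]
contact_force: [-3.5, 3.7, 5.3]
grip_width: 0.0119
finger_force: 30.0
```

```bash
cat > q.py <<'E'
from h import *
go(.4935,-.1502,.0464,-10.06);s=sense();print(s['contact_force'].round(1),s['wrist_torque'].round(3))
E
python3 q.py
```

```text
travel [0.001 0.003 0.   ] yaw -0.047 now [ 0.4935 -0.1499  0.0464] -12.89
[-3.5  3.7  5.3] [0.793 0.736 0.072]
```

>>> jog_arm(
  fingers=[1, 1, 1],
  travel=[
    [0, 0, 0],
    [0, 0, 0],
    [0, 0, 0],
  ],
  yaw=[0.02, 0.02, 0.02],
)

```text
time: 24.05
tcp_pos: [0.4935, -0.1499, 0.0464]
tcp_rot: [-0.0, 0.992, -0.123, -0.0]
contact_force: [-3.4, 2.8, 5.6]
grip_width: 0.0117
finger_force: 30.0
```

```bash
python3 q.py
```

```text
travel [0.001 0.003 0.   ] yaw -0.067 now [ 0.4935 -0.1499  0.0464] -14.09
[-3.4  2.8  5.6] [0.817 0.739 0.16 ]
```

>>> jog_arm(
  fingers=[1, 1, 1],
  travel=[
    [0, 0, 0],
    [0, 0, 0],
    [0, 0, 0],
  ],
  yaw=[0.01, 0.01, 0.01],
)

```text
time: 24.35
tcp_pos: [0.4935, -0.1499, 0.0464]
tcp_rot: [-0.0, 0.992, -0.128, -0.0]
contact_force: [-1.9, 2.4, 5.1]
grip_width: 0.0117
finger_force: 30.0
```

```bash
python3 q.py
```

```text
travel [0.001 0.003 0.   ] yaw -0.077 now [ 0.4935 -0.1499  0.0464] -14.68
[-1.9  2.4  5.1] [0.825 0.72  0.198]
```

>>> jog_arm(
  fingers=[1, 1, 1, 1],
  travel=[
    [0, 0, -0.002],
    [0, 0, -0.002],
    [0, 0, -0.002],
    [0, 0, -0.002],
  ],
  yaw=[-0.03, -0.06, -0.06, -0.06],
)

```text
time: 24.75
tcp_pos: [0.4935, -0.1501, 0.0465]
tcp_rot: [-0.0, 0.995, -0.097, -0.0]
contact_force: [-1.1, 3.7, 3.0]
grip_width: 0.0114
finger_force: 30.0
```

```bash
python3 q.py
```

```text
travel [0.    0.001 0.001] yaw -0.019 now [ 0.4935 -0.1501  0.0465] -11.19
[-1.1  3.7  3. ] [1.098 0.441 0.076]
```

Reduce the grip to soften the release, then open and retreat straight up.

>>> jog_arm(
  fingers=[1, 1, 0.6, 0.2, -0.2, -0.6, -1, -1, -1, -1, -1, -1],
  travel=[
    [0, 0, 0],
    [0, 0, 0],
    [0, 0, 0],
    [0, 0, 0],
    [0, 0, 0],
    [0, 0, 0],
    [0, 0, 0],
    [0, 0, 0],
    [0, 0, 0],
    [0, 0, 0],
    [0, 0, 0],
    [0, 0, 0],
  ],
  yaw=[0, 0, 0, 0, 0, 0, 0, 0, 0, 0, 0, 0],
  newtons=5,
)

```text
time: 25.95
tcp_pos: [0.4935, -0.1502, 0.0465]
tcp_rot: [-0.0, 0.995, -0.098, 0.0]
contact_force: [0.5, 0.1, -0.1]
grip_width: 0.0873
finger_force: 0.0
```

>>> jog_arm(
  fingers=[-1, -1, -1, -1, -1, -1, -1],
  travel=[
    [0, 0, -0.1],
    [0, 0, -0.3],
    [0, 0, -0.6],
    [0, 0, -0.9],
    [0, 0, -1],
    [0, 0, -1],
    [0, 0, -1],
  ],
  yaw=[0, 0, 0, 0, 0, 0, 0],
)

```text
time: 26.65
tcp_pos: [0.4932, -0.1501, 0.146]
tcp_rot: [-0.0, 0.995, -0.098, -0.0]
contact_force: [-1.5, -0.3, -0.2]
grip_width: 0.0941
finger_force: 0.0
```

```bash
python3 - <<'E'
from h import *
s=sense();print(s['tcp_pos'],s['contact_force'],s['grip_width'])
for n in('wrist','side'):
    w=grab(n);P=cloud(w);z=P[...,2]
    near=np.hypot(P[...,0]-.4935,P[...,1]+.1502)<.045
    m=near&(abs(z-.098)<.01);q=P[m][:,:2].astype(np.float32);print(n,cv2.minAreaRect(q),len(q),np.median(z[m]))
    save(w,'end_%s.png'%n)
E
```

```text
[ 0.49315827 -0.15012235  0.14603657] [-1.46257697 -0.29096468 -0.23013952] 0.09407118088517223
wrist ((0.4939946234226227, -0.15061944723129272), (0.012015731073915958, 0.06326735764741898), 80.05941772460938) 900 0.09903251080772904
side ((0.49406319856643677, -0.15170404314994812), (0.012763060629367828, 0.06328330934047699), 79.722412109375) 201 0.09813319842583001
```

View pics/end_wrist.png

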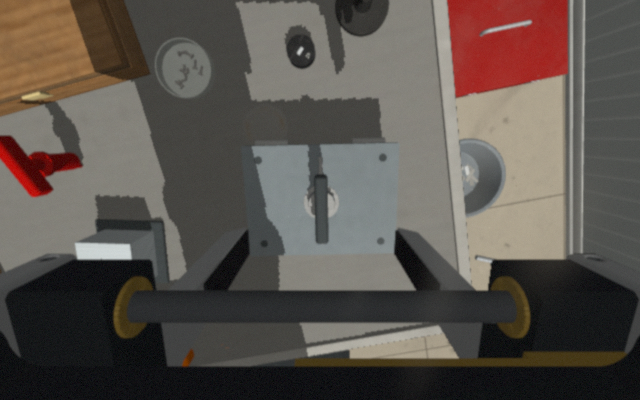

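The picture shows the key standing in the lock at about (321,208). Its bar top is at z = 0.099 m, which is fully home, and its angle is within 0.3° of the ribs. The bystanders have not moved.

```bash
python3 -c "
from workcell import *
print(sign_off())"
```

```text
the job is handed in; nothing more can be done
None
```

The job is handed in: the key stands fully home in the lock, turned clockwise to the stop and eased back about 3.5° so its bar lines up with the ribs; the first grasp closed on nothing, touching nothing.

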